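# Unlock the ash box of the ger stove

### The arm

A 6-joint arm with a two-finger parallel gripper is mounted at the origin on the work surface. World frame = base frame: x ahead of the robot, y to its left, z up, the work surface at z = 0. Lengths are in m, angles in rad, forces in N, time in s.
With the tool pointing down it reaches from about 0.3 to 0.775 m from the base axis. Payload 14.6 kg.
Tool frame: the origin (TCP) lies midway between the tips of the shut fingers; the grasp point (between the pads) lies 19 mm behind it (ctrl.grip_depth is the z of the grasp point in the tool frame, in m); z points along the fingers, y is the line along which they close (so a half turn about z gives the same grasp; the last joint's range is limited). The gripper opens to 94 mm and grips with 3 to 60 N. Pads are 16 mm wide; open, the fingers measure 119 mm over their backs; the gripper's body (75 mm by 177 mm) begins 78 mm behind the grasp point.
Start: joints at [1.165, 0.3, 1.521, -0, 1.321, -0.067], TCP at [0.183, 0.519, 0.205] pointing down, gripper open.
Joint ranges: [-3.03, 3.03], [-0.79, 2.21], [0.23, 2.52], [-1.04, 4.18], [0, 3.07], [-2.55, 2.55]. Speed limits (rad/s): [2.22, 2.22, 2.57, 3.14, 3.14, 3.14].

### API

Orientations are given as [roll, pitch, yaw] about the fixed x, y, z axes, in that order (R = Rz(yaw) Ry(pitch) Rx(roll)).
In Python, from station import ctrl gives the robot as it stands. The module is installed in compiled form; this text tells all that it offers.
- The arm moves only by the tool carry_out, never from a script. Its argument "commands" is a list of rows, each a list of 3 entries, a list of its own where there are three numbers: the closure, from 0 (fully open) to 1 (shut), then the shift along the tool's x, y, z in mm, then the turn, a rotation vector about the tool's x, y, z in rad. In form: [[gripper, [tx, ty, tz], [wx, wy, wz]], ...]. A call has 1 to 10 rows; each row shifts and turns the commanded pose from where the row before left it, along the tool's axes as they then stand; what a row does not reach is not made up. A row lasts 1/8 s, in which the tool goes at most 62.5 mm and 10.7 degrees, less where a joint would pass 70% of its speed; a pose out of reach is approached as far as the arm can. A call with a gripper value outside its range is refused whole. The fingers move at their own pace and stop on an object; "squeeze" is the grip in N (left out, the last holds). Time passes only in rows, so rows that do not move let the fingers close. It gives the time, the measured TCP pose, the force, the opening and the grip force at its end, in the units of the state.
- ctrl.get_obs(): the state, without advancing time (a new reading comes with each control period).
- ctrl.camera(name): name is "side" or "top"; returns a dict with "img" (420x560x3 uint8, blue, green, red), "camera_matrix" (3x3 intrinsics, pixels), "rvec" (rotation vector, rad) and "tvec" (3), from world to camera coordinates, as OpenCV has them. Camera axes: x right, y down, z forward; pixel columns grow to the right and rows downward; lengths in m; the calibration is good to about 2 mm. A picture is of the moment at which its call begins. There is no depth.
- ctrl.hand_in(): hands the job in; it is judged then, once.
Trained networks look in the newest picture that a camera, given by its name, has taken for a name from the list of things; names that differ only in an ending like _2 or _b are one class to them, and where a whole thing is asked for, a point or a joint stands for the part that bears it (a point fixed in the world has none). Each returns a list of dicts, best first, with "score" (0 to 1); they miss things now and then, are a little off and sometimes report something else, mostly with a low value. They report only what shows in the picture. A call takes as long as a camera call. They do not tell look-alikes from the thing itself.
- ctrl.outline_of(thing, camera): "region" (420x560 bool, what is visible of it).
- ctrl.place_of(thing, camera): "at" ([x, y, z] in m, in world coordinates, good to about 4 mm: a listed point, or the origin of a listed thing).
The state is a dict: "time_s": time; "qpos": joint angles; "joint_vel": joint speeds; "tau": joint torques, N m; "ee_pos": TCP position; "eef_rot": TCP orientation; "force": force on the tool from outside, world axes, zero at the start; "moment": the same for the moment, N m; "grip_width": finger opening in m; "grip_force": force on a finger pad.
Only numpy, scipy, OpenCV 4.12 (cv2) and the standard library are available. Lean on these libraries where they do the work, as an engineer would, in place of code of your own. Each camera call takes 0.05 s, during which the arm holds its last target. There are 200 camera calls.

### The job

Turn the dial lock on top of the ash box until its pointer stands at the code, four dots, so that the notch in the dial frees the locking pin. Then lift the pin out of the box and put it down on the square pot holder without dropping it from a height (it may topple over as you let go), leaving the dial at four dots.

Things in the scene. Friction and masses are not known exactly. Their poses are not given: they have to be found in the camera images.
- dial (a joint): angle (rad) of the lock dial on the tin ash box: a steel disc, 108 mm across, notched in its rim opposite its pointer. Grows counter-clockwise from above: one dot 0, two 0.5, three 1.0, four 1.5, five 2.0, six 2.5 (stops at 0 and 2.5). Starts at 0.1 to 0.95; stiff (0.06 N m), stays where left. Only within about 14 deg of four dots does the notch clear the pin's collar; else the rim holds it down.
- dial_grip (a point): on the dial's vertical axis, inside its upright wooden grip bar, 126 mm above the work surface: grip here. Bar 50 mm long, 12 mm thick, from 102 mm (disc's upper face) to 136 mm above the work surface. x along the bar to the pointer, z up; close along y. Box 180 x 240 mm, 90 mm high, fixed; the pin's axis is 64 mm from the dial's.
- lock_pin: loose steel pin (80 g) in a socket in the ash box top beside the dial, z up along it. Origin on its axis under its collar (32 mm wide, 4 thick), 90 mm above the work surface. Below: shank 12 mm wide, 24 long, 2 mm play in the socket. Above: 12 mm stem, then a flat tab to grip, 16 to 50 mm above the origin, 12 mm thick along x, 26 wide along y; grip it about 38 mm above the origin.
- pot_holder: square dark silicone pot holder, fixed flat on the work surface, 160 x 160 mm plus a small hanging tongue at its +x edge; floor 5 mm thick, raised rim 7 mm wide and 10 mm high. Origin at the centre of its underside, x and y along its sides. It lies left or right of the ash box; the round iron trivet on the other side is not it.
Not all that is in view belongs to the job. Of the things like the pot_holder, leave any that is orange; of the rest the larger one is meant.

How it is judged:
By the outcome, as a careful person would: the job done as asked, in the order asked, and still so for the second after the job is handed in, with the robot touching nothing.
It also fails if it takes over 51 s, if anything falls off the work surface, if the arm or the gripper's body presses on something with over 40 N, if the wrist force passes 120 N, or if a joint passes its speed limit or range.

## Working session

There is one attempt and no reset: what is moved stays moved. The work goes in short steps, Python scripts to look and compute and a tool call to move; the robot and the scene stay as the last step left them, time stands still between calls to the robot, and variables do not carry over. Pictures are saved under pics/ and viewed, at most 10 in all, crops included, and the job is handed in when it is done.

Besides the shell and the picture viewer there is one more tool, called after "Call:" in YAML: its name, and indented under it one key for each argument. carry_out: Moves the arm, as the interface text tells. Its arguments: {"type":"object","properties":{"commands":{"type":"array","items":{"type":"array"}},"squeeze":{"type":"number"}},"required":["commands"]}

```bash
mkdir -p pics; cat > h.py <<'E'
import numpy as np,cv2
from station import ctrl
E
python3 - <<'E'
from h import *
ims=[]
for c in("top","side"):
    d=ctrl.camera(c);cv2.imwrite(f"pics/{c}0.png",d["img"])
    R=cv2.Rodrigues(d["rvec"])[0];print(c,"cam pos",-R.T@d["tvec"].ravel())
    for t in("dial_grip","lock_pin","pot_holder"):
        for r in ctrl.place_of(t,c):
            p=cv2.projectPoints(np.array([r["at"]],float),d["rvec"],d["tvec"],d["camera_matrix"],None)[0].ravel()
            print(t,np.round(r["at"],4),round(r["score"],2),p.round())
o=ctrl.get_obs();print(o["time_s"],o["ee_pos"],o["eef_rot"],o["grip_width"],ctrl.grip_depth)
E
```

```text
top cam pos [ 2.58869835e-01 -1.34070622e-03  1.34539196e+00]
dial_grip [ 0.548  -0.0048  0.1265] 0.55 [275. 151.]
lock_pin [0.5424 0.0607 0.0912] 0.57 [250. 157.]
pot_holder [ 0.2899 -0.1801 -0.0063] 0.74 [344. 255.]
pot_holder [ 0.1934 -0.347   0.0004] 0.55 [409. 290.]
side cam pos [ 0.06321066 -0.65002583  0.83765269]
dial_grip [ 0.5488 -0.0033  0.1241] 0.61 [337. 175.]
lock_pin [0.5391 0.0579 0.0884] 0.47 [319. 172.]
pot_holder [ 0.1901 -0.3455 -0.0016] 0.94 [260. 399.]
pot_holder [ 0.2917 -0.1747  0.0014] 0.71 [269. 303.]
pot_holder [ 0.4948 -0.3126 -0.0018] 0.59 [387. 319.]
0.4 [0.18276434 0.51867922 0.20538336] [-3.14142822e+00  3.97813587e-07  2.80283260e+00] 0.09442206490998463 -0.0188
```

View pics/top0.png

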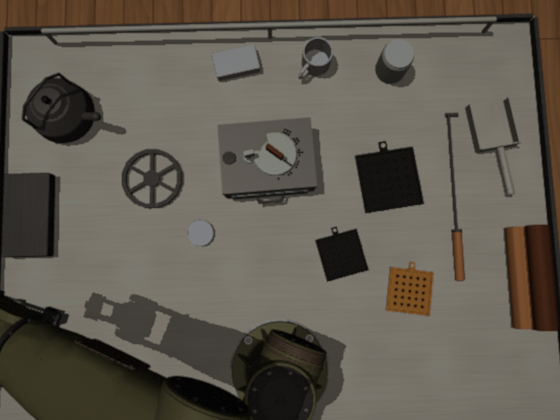

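View pics/side0.png

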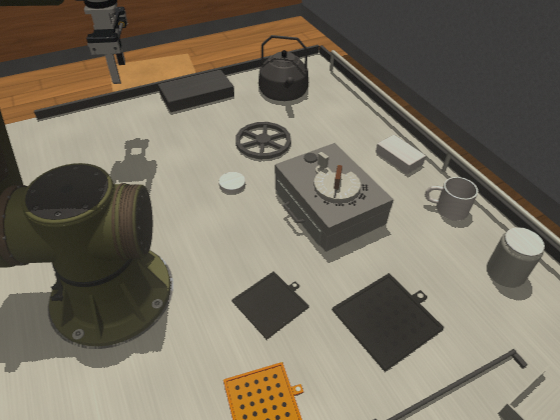

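Candidates for the pot holder in the top view: large black (390,180), small black (342,255), orange (410,291). By the description I choose the large black one. The round things at (152,178) and (200,233) are the trivet and a lid. I'll check this in a close crop.

```bash
python3 - <<'E'
from h import *
t=cv2.imread("pics/top0.png");s=cv2.imread("pics/side0.png")
a=cv2.resize(t[110:210,210:330],(480,400),interpolation=cv2.INTER_CUBIC)
b=cv2.resize(s[140:240,270:345],(300,400),interpolation=cv2.INTER_CUBIC)
e=cv2.resize(t[135:220,310:430],None,fx=2,fy=2,interpolation=cv2.INTER_CUBIC)
im=np.zeros((580,780,3),np.uint8);im[:400,:480]=a;im[:400,480:]=b;im[405:575,:240]=e
cv2.imwrite("pics/crop0.png",cv2.convertScaleAbs(im,alpha=1.6))
# pot holder square fit, dial grip etc
for c in("top","side"):
    d=ctrl.camera(c);K=d["camera_matrix"];R=cv2.Rodrigues(d["rvec"])[0];C=-R.T@d["tvec"].ravel()
    def ray(uv,z):
        v=R.T@np.linalg.inv(K)@np.array([*uv,1.]);return C+v*(z-C[2])/v[2]
    for r in ctrl.outline_of("pot_holder",c):
        m=cv2.morphologyEx(r["region"].astype(np.uint8),cv2.MORPH_OPEN,np.ones((17,17)))
        ys,xs=np.nonzero(m)
        if len(xs)<50: continue
        P=np.array([ray(p,.008)[:2] for p in zip(xs,ys)],np.float32)
        print(c,"pot",round(r["score"],2),cv2.minAreaRect(P*1000))
    for t_,z in(("dial_grip",.12),("lock_pin",.12)):
      for r in ctrl.outline_of(t_,c)[:2]:
        ys,xs=np.nonzero(r["region"]);print(c,t_,round(r["score"],2),len(xs),xs.min(),xs.max(),ys.min(),ys.max())
    # brown bar pixels
    x0,x1,y0,y1=(255,300,135,175) if c=="top" else (320,355,155,205)
    hsv=cv2.cvtColor(d["img"],cv2.COLOR_BGR2HSV)[y0:y1,x0:x1]
    m=(hsv[...,1]>110)&(hsv[...,2]>30);ys,xs=np.nonzero(m)
    P=np.array([ray((x+x0,y+y0),.136)[:2] for x,y in zip(xs,ys)],np.float32)
    print(c,"bar",len(xs),cv2.minAreaRect(P*1000),xs.mean()+x0,ys.mean()+y0)
    pts=P-P.mean(0);w,v=np.linalg.eigh(pts.T@pts);print(P.mean(0),v[:,1])
E
```

```text
top pot 0.9 ((294.8243408203125, -170.97352600097656), (121.92184448242188, 115.94920349121094), 13.369195938110352)
top pot 0.87 ((492.7467956542969, -307.5315856933594), (166.90040588378906, 162.71095275878906), 6.776784420013428)
top pot 0.58 ((192.7928009033203, -346.015869140625), (115.84391784667969, 117.27835083007812), 86.39437103271484)
top dial_grip 0.91 1239 254 295 132 174
top lock_pin 0.5 119 243 253 149 161
top bar 84 ((546.4710083007812, -1.1248512268066406), (47.48585891723633, 10.59786605834961), 51.88075256347656) 274.0238095238095 150.73809523809524
[ 0.5463675  -0.00127947] [0.6202745 0.7843848]
side pot 0.97 ((295.877685546875, -177.0287322998047), (127.23136138916016, 119.27365112304688), 14.070987701416016)
side pot 0.94 ((197.92283630371094, -337.97125244140625), (95.44942474365234, 131.89144897460938), 63.97796630859375)
side pot 0.85 ((496.973876953125, -311.96978759765625), (183.34881591796875, 164.05438232421875), 7.654519081115723)
side dial_grip 0.56 1149 314 360 166 200
side lock_pin 0.7 143 316 327 153 171
side bar 57 ((549.4816284179688, -5.849891662597656), (46.798828125, 9.425508499145508), 52.24805450439453) 338.4035087719298 171.50877192982455
[ 0.5492553  -0.00574981] [0.6251089  0.78053755]
```

View pics/crop0.png

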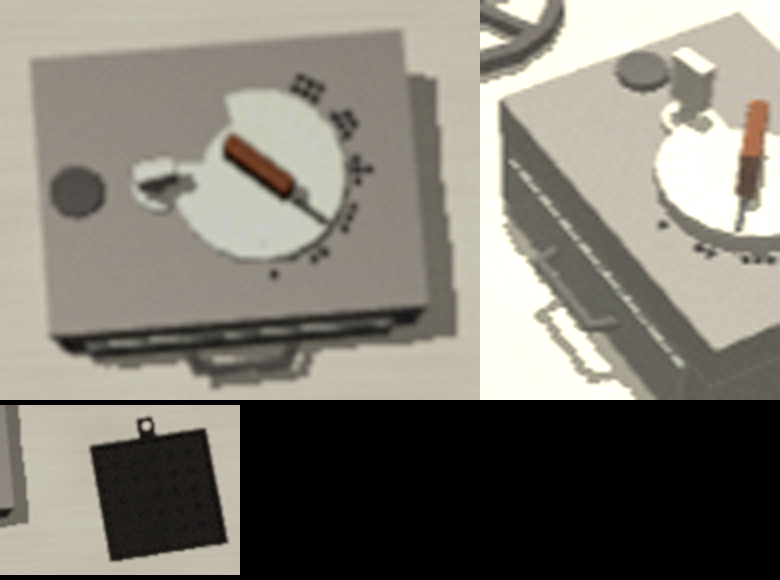

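Choice: the large black pot holder, top view (390,180) with its tongue at (383,146), centre about (0.494,-0.310), yaw about 7°. The crop shows the dial pointer between two and three dots. The pin at crop (155,180) has its tab wide along world y. The dial must turn about 44° counter-clockwise.

Call:
carry_out:
  commands:
    - [0,[-40,-28.6,0],[0,0,0]]
    - [0,[-40,-28.6,0],[0,0,0]]
    - [0,[-40,-28.6,0],[0,0,0]]
    - [0,[-40,-28.6,0],[0,0,0]]
    - [0,[-40,-28.6,0],[0,0,0]]
    - [0,[-40,-28.6,0],[0,0,0]]
    - [0,[-40,-28.6,0],[0,0,0]]
    - [0,[-40,-28.6,0],[0,0,0]]
    - [0,[-40,-28.6,0],[0,0,0]]
    - [0,[-40,-28.6,0],[0,0,0]]
  squeeze: 30

```text
time_s: 2.05
ee_pos: [0.4658, 0.1146, 0.2056]
eef_rot: [3.141, 0.0, 2.803]
force: [-0.6, 0.6, 0.1]
grip_width: 0.0941
grip_force: 0.0
```

Call:
carry_out:
  commands:
    - [0,[-40,-28.6,0],[0,0,0]]
    - [0,[-40,-28.6,0],[0,0,0]]
    - [0,[-38,-28.6,0],[0,0,0]]
    - [0,[0,0,0],[0,0,0.18]]
    - [0,[0,0,0],[0,0,0.18]]
    - [0,[0,0,0],[0,0,0.18]]
    - [0,[0,0,0],[0,0,0.18]]
    - [0,[0,0,0],[0,0,0.18]]
    - [0,[0,0,0],[0,0,0.18]]
    - [0,[0,0,0],[0,0,0.18]]

```text
time_s: 3.3
ee_pos: [0.5478, -0.0041, 0.2054]
eef_rot: [-3.142, 0.0, 1.537]
force: [-0.2, -0.4, -0.2]
grip_width: 0.0939
grip_force: 0.0
```

Call:
carry_out:
  commands:
    - [0,[0,0,0],[0,0,0.17]]
    - [0,[0,0,0],[0,0,0.16]]
    - [0,[0,0,0],[0,0,0.16]]
    - [0,[0,0,0],[0,0,0.154]]
    - [0,[0,0,0],[0,0,0]]
    - [0,[0,0,0],[0,0,0]]

```text
time_s: 4.05
ee_pos: [0.5478, -0.0041, 0.2055]
eef_rot: [3.142, 0.0, 0.902]
force: [0.3, -0.4, 1.1]
grip_width: 0.0938
grip_force: 0.0
```

Call:
carry_out:
  commands:
    - [0,[0,0,25],[0,0,0]]
    - [0,[0,0,25],[0,0,0]]
    - [0,[0,0,20],[0,0,0]]
    - [0,[0,0,15],[0,0,0]]
    - [0,[0,0,12],[0,0,0]]
    - [0,[0,0,0],[0,0,0]]

```text
time_s: 4.8
ee_pos: [0.5476, -0.0041, 0.1079]
eef_rot: [-3.141, 0.001, 0.899]
force: [0.2, 0.3, -0.3]
grip_width: 0.0943
grip_force: 0.0
```

Call:
carry_out:
  commands:
    - [1,[0,0,0],[0,0,0]]
    - [1,[0,0,0],[0,0,0]]
    - [1,[0,0,0],[0,0,0]]
    - [1,[0,0,0],[0,0,0]]
    - [1,[0,0,0],[0,0,0]]
    - [1,[0,0,0],[0,0,0]]
    - [1,[0,0,0],[0,0,0]]
    - [1,[0,0,0],[0,0,0]]
  squeeze: 25

```text
time_s: 5.8
ee_pos: [0.5478, -0.0041, 0.1084]
eef_rot: [-3.142, 0.0, 0.899]
force: [-0.2, -0.3, 0.4]
grip_width: 0.0173
grip_force: 0.0
```

Call:
carry_out:
  commands:
    - [1,[0,0,0],[0,0,0]]
    - [1,[0,0,0],[0,0,0]]
    - [1,[0,0,0],[0,0,0]]
    - [1,[0,0,0],[0,0,0]]

```text
time_s: 6.3
ee_pos: [0.5478, -0.0041, 0.1084]
eef_rot: [3.141, 0.0, 0.899]
force: [1.5, -0.2, -1.3]
grip_width: 0.0118
grip_force: 25.0
```

Call:
carry_out:
  commands:
    - [1,[0,0,0],[0,0,-0.1]]
    - [1,[0,0,0],[0,0,-0.1]]
    - [1,[0,0,0],[0,0,-0.1]]
    - [1,[0,0,0],[0,0,-0.1]]
    - [1,[0,0,0],[0,0,-0.1]]
    - [1,[0,0,0],[0,0,-0.1]]
    - [1,[0,0,0],[0,0,-0.1]]
    - [1,[0,0,0],[0,0,-0.07]]
    - [1,[0,0,0],[0,0,0]]

```text
time_s: 7.42
ee_pos: [0.5487, -0.0043, 0.1085]
eef_rot: [3.139, 0.001, 1.67]
force: [8.7, -2.2, -4.6]
grip_width: 0.0117
grip_force: 25.0
```

Call:
carry_out:
  commands:
    - [0,[0,0,0],[0,0,0]]
    - [0,[0,0,0],[0,0,0]]
    - [0,[0,0,0],[0,0,0]]
    - [0,[0,0,0],[0,0,0]]
    - [0,[0,0,-30],[0,0,0]]
    - [0,[0,0,-50],[0,0,0]]
    - [0,[-50,0,-20],[0,0,0]]
    - [0,[-60,0,0],[0,0,0]]
    - [0,[-60,0,0],[0,0,0]]
    - [0,[-30,0,0],[0,0,0]]

```text
time_s: 8.68
ee_pos: [0.567, -0.2059, 0.2082]
eef_rot: [-3.141, 0.0, 1.667]
force: [-0.5, -1.3, -1.1]
grip_width: 0.0938
grip_force: 0.0
```

```bash
python3 - <<'E'
from h import *
im={}
for c in("top","side"):
    d=ctrl.camera(c);im[c]=d["img"];K=d["camera_matrix"];R=cv2.Rodrigues(d["rvec"])[0];C=-R.T@d["tvec"].ravel()
    def ray(uv,z):
        v=R.T@np.linalg.inv(K)@np.array([*uv,1.]);return C+v*(z-C[2])/v[2]
    for t in("dial_grip","lock_pin"):
        for r in ctrl.place_of(t,c): print(c,t,np.round(r["at"],4),round(r["score"],2))
    x0,x1,y0,y1=(255,300,135,175) if c=="top" else (320,355,155,205)
    hsv=cv2.cvtColor(d["img"],cv2.COLOR_BGR2HSV)[y0:y1,x0:x1]
    m=(hsv[...,1]>110)&(hsv[...,2]>30);ys,xs=np.nonzero(m)
    P=np.array([ray((x+x0,y+y0),.136)[:2] for x,y in zip(xs,ys)],np.float32)
    pts=P-P.mean(0);w,v=np.linalg.eigh(pts.T@pts);print(len(xs),P.mean(0),np.degrees(np.arctan2(v[1,1],v[0,1]))%180)
a=cv2.resize(im["top"][110:210,210:330],(480,400),interpolation=cv2.INTER_CUBIC)
b=cv2.resize(im["side"][140:240,270:345],(300,400),interpolation=cv2.INTER_CUBIC)
cv2.imwrite("pics/crop1.png",cv2.convertScaleAbs(np.hstack([a,b]),alpha=1.6))
print(ctrl.get_obs()["ee_pos"])
E
```

```text
top dial_grip [ 0.5457 -0.0031  0.1292] 0.85
top lock_pin [0.5428 0.0588 0.0874] 0.55
82 [ 0.5464298  -0.00162221] 95.99826
side dial_grip [ 0.5453 -0.0041  0.1244] 0.9
side lock_pin [0.5427 0.0563 0.0892] 0.58
side lock_pin [ 0.5503 -0.004   0.1246] 0.41
64 [ 0.5478916  -0.00796244] 95.058716
[ 0.56740514 -0.20199462  0.20853294]
```

View pics/crop1.png

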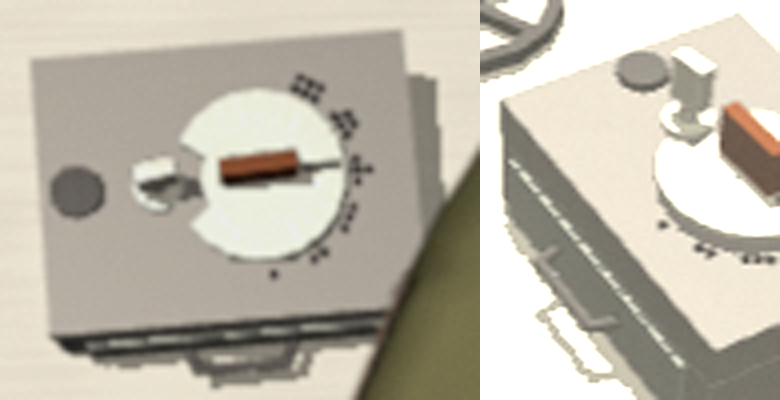

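The pointer now stands at the four-dot mark, crop (358,170), and the notch faces the pin collar at (160,182). Next is the pin.

Call:
carry_out:
  commands:
    - [0,[50,0,0],[0,0,0]]
    - [0,[50,0,0],[0,0,0]]
    - [0,[50,0,0],[0,0,0]]
    - [0,[50,0,0],[0,0,0]]
    - [0,[40,0,0],[0,0,0]]
    - [0,[23,0,0],[0,0,0]]
    - [0,[0,0,0],[0,0,0]]
    - [0,[0,0,0],[0,0,0]]
    - [0,[0,0,0],[0,0,0]]

```text
time_s: 10.1
ee_pos: [0.5416, 0.058, 0.2085]
eef_rot: [3.142, 0.0, 1.668]
force: [-0.1, -0.4, -1.0]
grip_width: 0.0939
grip_force: 0.0
```

Call:
carry_out:
  commands:
    - [0,[1,0,25],[0,0,0]]
    - [0,[0,0,25],[0,0,0]]
    - [0,[0,0,20],[0,0,0]]
    - [0,[0,0,15],[0,0,0]]
    - [0,[0,0,14],[0,0,0]]
    - [0,[0,0,0],[0,0,0]]

```text
time_s: 10.85
ee_pos: [0.5412, 0.0594, 0.1087]
eef_rot: [-3.14, -0.0, 1.669]
force: [0.5, 0.5, 1.0]
grip_width: 0.0941
grip_force: 0.0
```

Call:
carry_out:
  commands:
    - [1,[0,0,0],[0,0,0]]
    - [1,[0,0,0],[0,0,0]]
    - [1,[0,0,0],[0,0,0]]
    - [1,[0,0,0],[0,0,0]]
    - [1,[0,0,0],[0,0,0]]
    - [1,[0,0,0],[0,0,0]]
    - [1,[0,0,0],[0,0,0]]
    - [1,[0,0,0],[0,0,0]]
    - [1,[0,0,0],[0,0,0]]
    - [1,[0,0,0],[0,0,0]]
  squeeze: 20

```text
time_s: 12.1
ee_pos: [0.5423, 0.0596, 0.1097]
eef_rot: [3.139, 0.0, 1.669]
force: [5.6, 0.9, -2.2]
grip_width: 0.0121
grip_force: 20.0
```

Call:
carry_out:
  commands:
    - [1,[0,0,0],[0,0,0]]
    - [1,[0,0,0],[0,0,0]]
    - [1,[0,0,0],[0,0,0]]

```text
time_s: 12.48
ee_pos: [0.5423, 0.0597, 0.1096]
eef_rot: [3.14, 0.0, 1.669]
force: [5.2, 0.3, -2.5]
grip_width: 0.012
grip_force: 20.0
```

Call:
carry_out:
  commands:
    - [1,[0,0.8,0],[0,0,0]]
    - [1,[0,0,-4],[0,0,0]]
    - [1,[0,0,-4],[0,0,0]]
    - [1,[0,0,-6],[0,0,0]]

```text
time_s: 12.98
ee_pos: [0.5424, 0.0597, 0.1238]
eef_rot: [3.141, 0.0, 1.669]
force: [3.7, -0.2, -2.7]
grip_width: 0.0118
grip_force: 20.0
```

Call:
carry_out:
  commands:
    - [1,[0,0,-8],[0,0,0]]
    - [1,[0,0,-15],[0,0,0]]
    - [1,[0,0,-25],[0,0,0]]
    - [1,[0,0,-25],[0,0,0]]
    - [1,[0,0,-10],[0,0,0]]
    - [1,[0,0,0],[0,0,0]]

```text
time_s: 13.72
ee_pos: [0.5423, 0.0597, 0.2068]
eef_rot: [3.141, 0.0, 1.669]
force: [-0.5, -0.9, -0.5]
grip_width: 0.0117
grip_force: 20.0
```

Call:
carry_out:
  commands:
    - [1,[-20,-4,0],[0,0,0]]
    - [1,[-40,-9,0],[0,0,0]]
    - [1,[-45,-11,0],[0,0,0]]
    - [1,[-50,-12,0],[0,0,0]]
    - [1,[-50,-12,0],[0,0,0]]
    - [1,[-50,-12,0],[0,0,0]]
    - [1,[-45,-10,0],[0,0,0]]
    - [1,[-35,-8,0],[0,0,0]]
    - [1,[-20,-4,0],[0,0,0]]
    - [1,[-9,-1,0],[0,0,0]]

```text
time_s: 14.98
ee_pos: [0.4948, -0.3114, 0.2058]
eef_rot: [-3.141, -0.001, 1.668]
force: [-0.1, -0.3, -1.3]
grip_width: 0.0118
grip_force: 20.0
```

```bash
python3 - <<'E'
from h import *
im=[ctrl.camera(c)["img"] for c in("top","side")]
cv2.imwrite("pics/c2.png",cv2.convertScaleAbs(np.hstack([cv2.resize(im[0][100:240,210:430],None,fx=1.8,fy=1.8),cv2.resize(im[1][140:392,270:450],(180,252))]),alpha=1.5))
print(ctrl.get_obs()["ee_pos"],ctrl.get_obs()["grip_width"])
E
```

```text
[ 0.49526591 -0.31079187  0.20611432] 0.012080531471795358
```

View pics/c2.png

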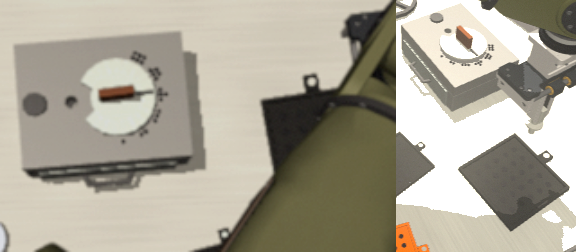

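The socket at (70,101) is empty, the pin hangs in the fingers at (533,125), and the dial is still at four dots. Lowering.

Call:
carry_out:
  commands:
    - [1,[0,0,30],[0,0,0]]
    - [1,[0,0,40],[0,0,0]]
    - [1,[0,0,35],[0,0,0]]
    - [1,[0,0,25],[0,0,0]]
    - [1,[0,0,15],[0,0,0]]
    - [1,[0,0,6],[0,0,0]]
    - [1,[0,0,2],[0,0,0]]
    - [1,[0,0,0],[0,0,0]]

```text
time_s: 16.08
ee_pos: [0.4956, -0.3108, 0.0542]
eef_rot: [3.141, 0.001, 1.669]
force: [0.3, -0.3, -1.4]
grip_width: 0.0118
grip_force: 20.0
```

Call:
carry_out:
  commands:
    - [1,[0,0,1],[0,0,0]]
    - [1,[0,0,1],[0,0,0]]
    - [1,[0,0,1],[0,0,0]]
    - [1,[0,0,0],[0,0,0]]

```text
time_s: 16.58
ee_pos: [0.4953, -0.3107, 0.0504]
eef_rot: [-3.142, -0.0, 1.669]
force: [-0.2, -0.0, -0.4]
grip_width: 0.0117
grip_force: 20.0
```

Call:
carry_out:
  commands:
    - [1,[0,0,1],[0,0,0]]
    - [1,[0,0,0.5],[0,0,0]]
    - [1,[0,0,0],[0,0,0]]

```text
time_s: 16.95
ee_pos: [0.4953, -0.3107, 0.0489]
eef_rot: [-3.141, -0.0, 1.669]
force: [0.3, 0.2, -1.1]
grip_width: 0.012
grip_force: 20.0
```

Call:
carry_out:
  commands:
    - [1,[0,0,0.7],[0,0,0]]
    - [1,[0,0,0],[0,0,0]]

```text
time_s: 17.2
ee_pos: [0.4953, -0.3107, 0.0482]
eef_rot: [-3.142, -0.0, 1.669]
force: [-0.0, 0.2, -0.2]
grip_width: 0.0124
grip_force: 20.0
```

Call:
carry_out:
  commands:
    - [1,[0,0,0.7],[0,0,0]]
    - [1,[0,0,0],[0,0,0]]

```text
time_s: 17.45
ee_pos: [0.4954, -0.3108, 0.0481]
eef_rot: [3.141, 0.0, 1.669]
force: [-1.6, 1.2, 5.0]
grip_width: 0.0119
grip_force: 20.0
```

Contact (5 N). I'll release, back straight up and move aside.

Call:
carry_out:
  commands:
    - [0.9,[0,0,0],[0,0,0]]
    - [0.8,[0,0,0],[0,0,0]]
    - [0.5,[0,0,0],[0,0,0]]
    - [0,[0,0,0],[0,0,0]]
    - [0,[0,0,0],[0,0,0]]
    - [0,[0,0,0],[0,0,0]]
    - [0,[0,0,0],[0,0,0]]
    - [0,[0,0,0],[0,0,0]]
    - [0,[0,0,-10],[0,0,0]]
    - [0,[0,0,-20],[0,0,0]]

```text
time_s: 18.7
ee_pos: [0.4951, -0.3105, 0.0779]
eef_rot: [-3.141, -0.001, 1.669]
force: [-1.2, 0.1, 1.0]
grip_width: 0.0931
grip_force: 0.0
```

Call:
carry_out:
  commands:
    - [0,[0,0,-40],[0,0,0]]
    - [0,[0,0,-50],[0,0,0]]
    - [0,[0,0,-50],[0,0,0]]
    - [0,[0,-40,-20],[0,0,0]]
    - [0,[0,-50,0],[0,0,0]]
    - [0,[0,-50,0],[0,0,0]]
    - [0,[0,0,0],[0,0,0]]
    - [0,[0,0,0],[0,0,0]]

```text
time_s: 19.7
ee_pos: [0.3564, -0.3245, 0.2383]
eef_rot: [3.141, 0.001, 1.668]
force: [0.4, 0.1, 0.6]
grip_width: 0.0937
grip_force: 0.0
```

```bash
python3 - <<'E'
from h import *
im=[ctrl.camera(c)["img"] for c in("top","side")]
cv2.imwrite("pics/c3.png",cv2.convertScaleAbs(np.hstack([cv2.resize(im[0][100:240,210:430],None,fx=1.8,fy=1.8),cv2.resize(im[1][140:392,270:450],(180,252))]),alpha=1.5))
for c in("top","side"): print([(np.round(r["at"],3),r["score"]) for r in ctrl.place_of("lock_pin",c)])
o=ctrl.get_obs();print(o["ee_pos"],o["grip_width"],o["time_s"])
E
```

```text
[(array([ 0.494, -0.311,  0.027]), 0.64)]
[(array([ 0.492, -0.314,  0.03 ]), 0.65)]
[ 0.35668786 -0.32419845  0.23736297] 0.0939453161147301 19.9
```

View pics/c3.png

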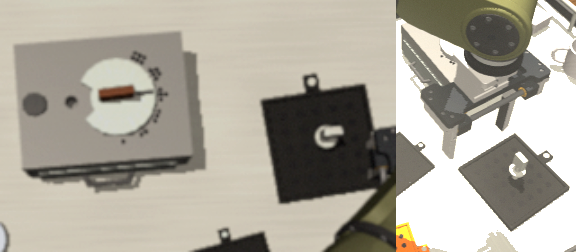

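The pin stands in the middle of the large black pot holder at (327,136), the dial pointer is at four dots, and the gripper is clear of everything.

```bash
python3 -c "
from station import ctrl
print(ctrl.hand_in())"
```

```text
the job is handed in; nothing more can be done
None
```

The dial is at four dots, the pin stands upright in the middle of the large black pot holder, and the job was handed in at about 20 s with the gripper touching nothing; the hand-in returned no verdict.

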